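# Turn a plaque face down into its display box and back it

### The job

Put the plaque in its display box: pick it up by its long sides, hold it level and face up over the high edge of the turn-over ramp and let it drop onto that edge, so that it flips over by itself and lands face down in the box. Then draw the one tall backing board out of the leaning row, leaving the three shorter boards leaning in their rest, lay it flat on the plaque inside the box, and swing the retaining bar until it lies straight across the box. Do not disturb the other things on the desk.

Things in the scene. Friction and masses are not known exactly. Their poses are not given: they have to be found in the camera images.
- plaque: Wooden plaque, a flat board 120 x 62 x 9 mm with a thin steel plate let in over the middle of its face; lies face up on the blue blotter, its underside about 4 mm above the desk. Origin: centre of its back (the underside as it lies); x along its 120 mm length, y across its 62 mm width, z out of the face. About 0.11 kg.
- jig: Fixed framing jig: baseboard with a shallow open display box (inside 185 x 90 mm, walls 8 mm thick, rims 34 mm and floor 12 mm above the desk) and a turn-over ramp. Origin: on the desk under the box's centre; x along the box from the ramp end to the far end, y across it towards the bar's hinge side, z up. An upright metal backstop at the ramp end is 70 mm high. The ramp's high edge overhangs the box, 86 mm to -x of its centre.
- box_floor (a point): Centre of the box's inner floor; axes as the jig's.
- ramp_edge (a point): Middle of the ramp's high edge, 145 mm above the desk; axes as the jig's. The ramp, an aluminium sheet 100 mm wide along y, slopes down at 30 degrees for 75 mm to -x; below the edge it is open. The plaque flips into the box if dropped level, its length along x, its centre 15 to 30 mm to +x of the edge, its underside 30 to 70 mm above it.
- backing_board: The tall plywood board, 130 mm high, 66 wide, 8 thick, in a row of four leaning with faces touching; its place in the row changes, its top stands 35 mm or more above the others. Origin: middle of its lower end; z up along the board, y across its width, x through its thickness. Leans 14 degrees, its top towards the rest's back wall. About 0.08 kg.
- board_mid (a point): Centre of the tall board (65 mm up from its lower end); axes as the board's.
- short_board_a: Short board, 88 mm high, 66 x 8 mm; must stay leaning. Origin and axes as for the tall one.
- short_board_b: Short board, 94 mm high, 66 x 8 mm; must stay leaning.
- short_board_c: Short board, 84 mm high, 66 x 8 mm; must stay leaning.
- rest: Fixed wooden rest for the leaning boards: a base 130 x 110 mm, 6 mm thick, with a back wall 75 mm above the desk whose front face is 45 mm to +x of the origin, and a low lip in front. Origin: on the desk under its centre; x towards the back wall, away from the robot. The blotter and the rest may be on either side of the jig.
- blotter: Blue desk blotter, fixed, 250 x 170 x 4 mm, origin under its centre; the plaque and the padlock lie on it.
- bar (a joint): Retaining bar, a steel strip 16 x 6 mm on a stiff vertical hinge beside the box; reaches 114 mm from the hinge, underside 38 mm above the desk. Angle in rad: 0 = points along the jig's +x, beside the box; growing values swing it clockwise seen from above, over the box; 1.57 = straight across (jig's -y). Stops at -0.5 and 1.62; stays where left; needs about 1 N at the knob.
- bar_knob (a point): Top centre of the black upright knob on the bar, 16 mm in diameter and 30 mm tall (its top 74 mm above the desk), 85 mm from the hinge. Its x axis points along the bar, away from the hinge.
- bar_hinge (a point): The bar's hinge axis, 38 mm above the desk; 20 mm along x and 66 mm along y of the jig's frame. It turns with the bar.
- padlock: Brass padlock about 75 x 42 x 16 mm lying on the blotter, a bystander, to be left where it is; origin under its centre.
- stapler: Black stapler 36 x 140 x 40 mm lying before the rest, a bystander, to be left where it is; origin under its centre.
- mug: White mug, 82 mm wide, 95 mm high, a bystander, to be left where it is; origin under its centre.
- hole_punch: Hole punch 100 x 120 x 65 mm, a bystander, to be left where it is; origin under its centre.
- calculator: Calculator 150 x 85 x 17 mm, a bystander, to be left where it is; origin under its centre.
- tape_dispenser: Tape dispenser 150 x 55 x 90 mm, a bystander, to be left where it is; origin under its centre.
There are look-alikes about, which are no part of the job. What is shaped like the short_board_b but pink or purple is not meant. Several things have the shape of the plaque; the one meant has the colours described above.

How it is judged:
By the outcome, as a careful person would: the job done as asked, in the order asked, and still so for the second after the job is handed in, with the robot touching nothing.
It also fails if it takes over 64 s, if anything falls off the work surface, if the arm or the gripper's body presses on something with over 40 N, if the wrist force passes 120 N, or if a joint passes its speed limit or range.

### The arm

A 6-joint arm with a two-finger parallel gripper is mounted at the origin on the work surface. World frame = base frame: x ahead of the robot, y to its left, z up, the work surface at z = 0. Lengths are in m, angles in rad, forces in N, time in s.
With the tool pointing down it reaches from about 0.275 to 0.75 m from the base axis. Payload 10.2 kg.
Tool frame: the origin (TCP) lies midway between the tips of the shut fingers; the grasp point (between the pads) lies 19 mm behind it; x points along the fingers, y is the direction in which the jaws open and shut, and the axes are right-handed (so a half turn about x gives the same grasp; the last joint's range is limited). The gripper opens to 88 mm and grips with 3 to 60 N. Pads are 18 mm wide; open, the fingers measure 123 mm over their backs; the gripper's body (75 mm by 187 mm) begins 45 mm behind the grasp point.
Start: joints at [0.955, 0.313, 1.498, -0, 1.331, -0.223], TCP at [0.201, 0.485, 0.239] pointing down, gripper open.
Joint ranges: [-2.94, 2.94], [-0.97, 2.17], [0.19, 2.56], [-1.23, 4.37], [0.02, 3.11], [-2.88, 2.88]. Speed limits (rad/s): [2.39, 2.39, 3.01, 3.14, 3.14, 3.14].

### API

Orientations are given as a unit quaternion [x, y, z, w].
In Python, from bench import * gives the robot as it stands.
- The arm moves only by the tool apply_moves, never from a script. Its arguments are lists of equal length, an entry for each row: "offset": the shift along the tool's x, y, z in m, a list of three; "angular": the turn, a rotation vector about the tool's x, y, z in degrees, a list of three; "hand": the opening in per cent of the stroke, from 0 (shut) to 100 (fully open). In form: {"offset": [[dx, dy, dz], ...], "angular": [[wx, wy, wz], ...], "hand": [hand, ...]}. A call has exactly 10 rows; each row is the pose to reach, as a shift and turn from the pose commanded when the call began, along the tool's axes at that moment; what a row does not reach only later rows make up. A row lasts 1/12 s, in which the tool goes at most 41.7 mm and 7.16 degrees, less where a joint would pass 70% of its speed; a pose out of reach is approached as far as the arm can. A call with a gripper value outside its range is refused whole. The fingers move at their own pace and stop on an object; "newtons" is the grip in N (left out, the last holds). Time passes only in rows, so rows that repeat a pose let the fingers close, or fill a call up. It gives the time, the measured TCP pose, the force and the opening at its end, in the units of the state.
- observe(): the state, without advancing time (a new reading comes with each control period).
- grab_frame(name): name is "scene" or "top" or "wrist"; returns a dict with "frame" (420x560x3 uint8, red, green, blue), "depth" (420x560 float32, m along the optical axis (not along the pixel's ray), 0 where there is no reading), "fx", "fy", "cx", "cy" (pixels), "R" (3x3) and "t" (3): a world point X has camera coordinates R X + t; the wrist camera has in their place "T_tool_cam" (4x4, takes a point from camera to tool coordinates, whose origin is the TCP and whose axes are the tool frame's). Camera axes: x right, y down, z forward; pixel columns grow to the right and rows downward; lengths in m; the calibration is good to about 2 mm. A picture is of the moment at which its call begins: read the wrist's pose just before it.
- hand_in(): hands the job in, once; it reports no verdict.
The state is a dict: "time_s": time; "joint_pos": joint angles; "qd": joint speeds; "tau": joint torques, N m; "position": TCP position; "tool_rot": TCP orientation; "ft_force": force on the tool from outside, world axes, zero at the start; "torque": the same for the moment, N m; "gripper_width": finger opening in m.
Only numpy, scipy, OpenCV 4.12 (cv2) and the standard library are available. Lean on these libraries where they do the work, as an engineer would, in place of code of your own. Each camera call takes 0.05 s, during which the arm holds its last target. There are 200 camera calls.

## Working session

There is one attempt and no reset: what is moved stays moved. The work goes in short steps, Python scripts to look and compute and a tool call to move; the robot and the scene stay as the last step left them, time stands still between calls to the robot, and variables do not carry over. Pictures are saved under pics/ and viewed, about 8 in all and at most 12, crops included, and the job is handed in when it is done.

Besides the shell and the picture viewer there is one more tool, called after "Request:" by a JSON object that holds its "method" and its "body", one argument or row to a line. apply_moves: Moves the arm, as the interface text tells. Its arguments: {"type":"object","properties":{"offset":{"type":"array","items":{"type":"array","items":{"type":"number"}}},"angular":{"type":"array","items":{"type":"array","items":{"type":"number"}}},"hand":{"type":"array","items":{"type":"number"}},"newtons":{"type":"number"}},"required":["offset","angular","hand"]}

```bash
ls; mkdir -p pics; python3 - <<'E'
from bench import *
import cv2,numpy as np,pickle
s=observe();print({k:np.round(v,3) for k,v in s.items()})
for n in("scene","top"):
    g=grab_frame(n);pickle.dump(g,open(n+".pkl","wb"))
    cv2.imwrite(f"pics/{n}0.png",g["frame"][:,:,::-1]);print(n,g["fx"],g["cx"],g["cy"],np.round(g["R"],3),np.round(g["t"],3))
E
```

```text
pics
{'time_s': np.float64(0.0), 'joint_pos': array([ 0.955,  0.313,  1.498,  0.   ,  1.331, -0.223]), 'qd': array([ 0.   , -0.   , -0.001, -0.   , -0.002,  0.001]), 'tau': array([-1.0000e-03, -4.0221e+01, -2.5227e+01,  6.9000e-02,  3.5000e-02,
       -0.0000e+00]), 'position': array([0.201, 0.485, 0.238]), 'tool_rot': array([ 0.138,  0.694, -0.138,  0.693]), 'ft_force': array([0.41 , 0.979, 0.31 ]), 'torque': array([-0.003, -0.035,  0.02 ]), 'gripper_width': np.float64(0.088)}
scene 508.5216326051908 284.6396688520809 220.74472770034 [[ 0.7    0.715 -0.004]
 [ 0.407 -0.403 -0.82 ]
 [-0.587  0.572 -0.573]] [-0.359 -0.116  1.711]
top 405.61554374738284 278.30239350099197 207.0331513975404 [[ 0.017 -1.     0.023]
 [-0.983 -0.021 -0.18 ]
 [ 0.181 -0.019 -0.983]] [-0.026  0.521  1.035]
```

View pics/scene0.png

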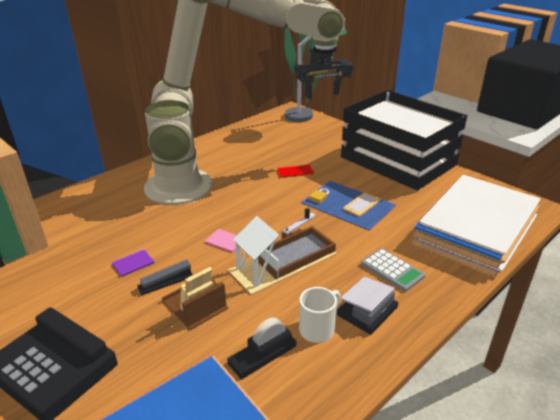

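View pics/top0.png

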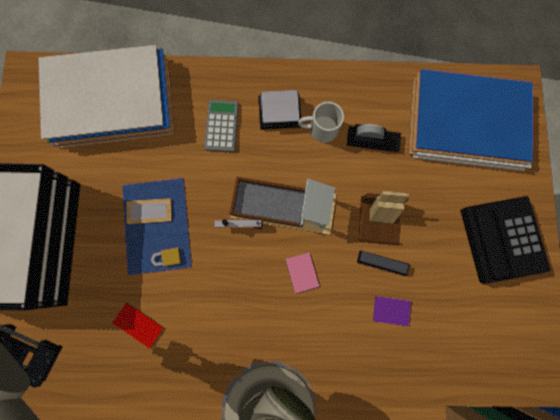

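The top view shows the plaque at about (149,210) on the blotter, the padlock at (167,257), the box at (268,202) with the ramp at (320,205), the bar at (240,224), and the rest with its boards at (385,212). The jig's +x points along world +y.

```bash
cat > h.py <<'E'
import numpy as np,cv2,pickle
from scipy.spatial.transform import Rotation as Rn
def cloud(g,T=None):
    d=g["depth"];v,u=np.indices(d.shape)
    c=np.stack([(u-g["cx"])/g["fx"]*d,(v-g["cy"])/g["fy"]*d,d],-1)
    P=(c-g["t"])@g["R"] if T is None else c@T[:3,:3].T+T[:3,3]
    P[d==0]=np.nan
    return P
def proj(g,X):
    c=g["R"]@np.asarray(X)+g["t"];return c[0]/c[2]*g["fx"]+g["cx"],c[1]/c[2]*g["fy"]+g["cy"]
E
python3 - <<'E'
from h import *
t=pickle.load(open("top.pkl","rb"));P=cloud(t);f=t["frame"]
c=lambda a,b,w,h,k:cv2.resize(f[b:b+h,a:a+w,::-1],(w*k,h*k),interpolation=cv2.INTER_CUBIC)
A=c(215,165,130,75,6);B=c(115,175,80,65,3);C=c(345,180,75,65,5)
img=np.zeros((800,800,3),np.uint8);img[:450,:780]=A;img[450:450+195,:240]=B;img[450:450+325,260:260+375]=C
cv2.imwrite("pics/c1.png",img[:600])
cv2.imwrite("pics/c1.png",cv2.resize(img,(600,600),interpolation=cv2.INTER_AREA))
for n,(u,v) in dict(plq=(149,210),blot=(180,230),boxfloor=(265,202),ramp=(318,205),knob=(258,222),bartip=(220,224),desk=(200,280),board=(385,200),padl=(172,257),base=(300,225)).items():print(n,np.round(P[v,u],4),f[v,u])
# blotter mask
hsv=cv2.cvtColor(f,cv2.COLOR_RGB2HSV)
s=pickle.load(open("scene.pkl","rb"));Q=cloud(s)
# plaque: height 8-16mm in region
for nm,W,F in(("top",P,f),("scene",Q,s["frame"])):
    m=(W[...,2]>.009)&(W[...,2]<.02)&(W[...,0]>.42)&(W[...,0]<.58)&(W[...,1]>.2)&(W[...,1]<.42)
    pts=W[m];print(nm,len(pts),pts.mean(0) if len(pts) else '')
    if len(pts):print(cv2.minAreaRect((pts[:,:2]*1000).astype(np.float32)),np.median(pts[:,2]))
E
```

```text
plq [0.5117 0.3364 0.0139] [144 136 139]
blot [0.4598 0.2513 0.0029] [ 46  66 100]
boxfloor [0.5413 0.0204 0.011 ] [95 94 97]
ramp [ 0.5146 -0.1132  0.1227] [132 131 124]
knob [0.4793 0.0371 0.0507] [80 80 84]
bartip [0.4723 0.1372 0.0484] [151 145 147]
desk [0.3261 0.1902 0.0006] [137  90  45]
board [ 0.5353 -0.2876  0.1014] [99 80 51]
padl [0.385  0.264  0.0216] [149 117  38]
base [ 0.4752 -0.075   0.0385] [76 71 68]
top 999 [0.50804832 0.33584395 0.01313338]
((499.54791259765625, 317.22357177734375), (154.4159698486328, 168.09490966796875), 5.594372272491455) 0.013132795614065057
scene 491 [0.51260105 0.33296107 0.01353767]
((499.987060546875, 318.7216796875), (156.9029083251953, 168.9965057373047), 3.6868929862976074) 0.013574782518349116
```

View pics/c1.png

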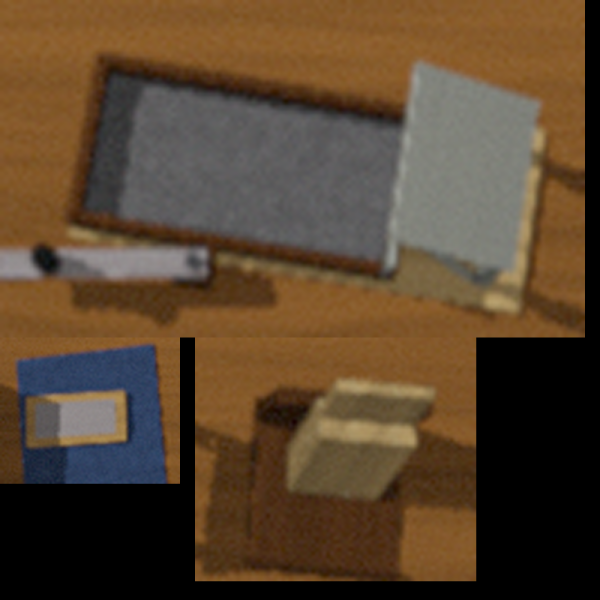

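The crops show the box and grey ramp clearly, the bar lying nearly beside the box (knob on its left part), and the row of boards with the tall one apparently behind. Next I'll measure these with the depth clouds.

```bash
python3 - <<'E'
from h import *
from bench import grab_frame
w=grab_frame("wrist");print(np.round(w["T_tool_cam"],3),w["fx"],w["cx"],w["cy"])
t=pickle.load(open("top.pkl","rb"));s=pickle.load(open("scene.pkl","rb"))
for nm,g in(("top",t),("scene",s)):
    W=cloud(g);x,y,z=np.moveaxis(W,-1,0)
    box=(x>.44)&(x<.66)&(y>-.19)&(y<.16)
    r=box&(z>.1)&(z<.16)&(y>-.18);p=W[r]
    c=p.mean(0);n=np.linalg.svd(p-c)[2][2];n*=np.sign(n[2])
    print(nm,"ramp",len(p),c,"tilt",np.degrees(np.arccos(n[2])),"uphill dir yaw",np.degrees(np.arctan2(-n[1],-n[0])),"res",np.std((p-c)@n))
    q=p-c;a=np.arctan2(-n[1],-n[0]);ex=np.array([np.cos(a),np.sin(a)]);ey=np.array([-ex[1],ex[0]])
    print("  along",np.percentile(p[:,:2]@ex,[0.5,2,98,99.5]),"across",np.percentile(p[:,:2]@ey,[1,3,97,99]),"zmax",np.percentile(p[:,2],[1,99]))
    m=box&(z>.030)&(z<.037)&(y>-.08)
    p=W[m];print("  rim",len(p),np.percentile(p[:,:2]@ex,[1,5,95,99]),np.percentile(p[:,:2]@ey,[1,5,95,99]))
    m=box&(z>.008)&(z<.016)&(y>-.08);p=W[m];print("  floor",len(p),np.percentile(p[:,:2]@ex,[1,5,95,99]),np.percentile(p[:,:2]@ey,[1,5,95,99]),np.median(p[:,2]))
    m=(x>.4)&(x<.65)&(y>-.36)&(y<-.2)&(z>.06);p=W[m]
    H,_,_=np.histogram2d(p[:,0],p[:,2],bins=[np.arange(.45,.62,.01),np.arange(.06,.15,.01)])
    print("  rest bbox",p.min(0),p.max(0));print(H.astype(int))
E
```

```text
[[ 0.    -0.312  0.95  -0.146]
 [ 1.     0.     0.    -0.001]
 [-0.     0.95   0.312 -0.08 ]
 [ 0.     0.     0.     1.   ]] 342.37857785412376 283.4398441804942 213.82564355888897
top ramp 1125 [ 0.52008241 -0.11236157  0.12541608] tilt 29.8421530060369 uphill dir yaw 81.36180680548922 res 0.0015084570935281476
  along [-0.07085502 -0.0696232   0.00220884  0.00324205] across [-0.58044402 -0.57847032 -0.4844594  -0.48260253] zmax [0.10343227 0.14634221]
  rim 456 [0.00413379 0.01677885 0.18827155 0.19002792] [-0.58455845 -0.58356248 -0.47882273 -0.46117397]
  floor 1948 [0.0003597  0.00879773 0.17401789 0.18131894] [-0.57686249 -0.57296337 -0.49210765 -0.47647602] 0.01259680973108097
  rest bbox [ 0.5032551  -0.3554398   0.06001466] [ 0.55845304 -0.24603407  0.13995062]
[[ 0  0  0  0  0  0  0  0]
 [ 0  0  0  0  0  0  0  0]
 [ 0  0  0  0  0  0  0  0]
 [ 0  0  0  0  0  0  0  0]
 [ 0  0  0  0  0  0  0  0]
 [42 28  5  0  0  0  0  0]
 [ 5 19 42 61 20  0  0  0]
 [ 4  4  4 89  3  0  0  0]
 [ 4  5  5 33 52 42 38  8]
 [ 9 29  5  0  1  3 20 89]
 [ 2 39  0  0  0  0  0  0]
 [ 0  0  0  0  0  0  0
[... 583 characters left out ...]
69398 -0.49398369 -0.48900739] 0.013232019881447817
  rest bbox [ 0.50867839 -0.3547164   0.06000564] [ 0.56249969 -0.24435139  0.13832718]
[[  0   0   0   0   0   0   0   0]
 [  0   0   0   0   0   0   0   0]
 [  0   0   0   0   0   0   0   0]
 [  0   0   0   0   0   0   0   0]
 [  0   0   0   0   0   0   0   0]
 [  2   0   0   0   0   0   0   0]
 [  7   7   6   8   4   0   0   0]
 [  8   6   5   9   1   0   0   0]
 [  1   6  17  34   8   3   0   2]
 [  5 105  87  69  56  70  58  89]
 [135 160   1   1   0   0  15  22]
 [ 10   8   0   0   0   0   0   0]
 [  0   0   0   0   0   0   0   0]
 [  0   0   0   0   0   0   0   0]
 [  0   0   0   0   0   0   0   0]
 [  0   0   0   0   0   0   0   0]]
```

```bash
cat >> h.py <<'E'
def down(psi):
    c,s=np.cos(np.radians(psi)),np.sin(np.radians(psi))
    return np.array([[0,c,s],[0,s,-c],[-1,0,0]])
def rel(o,p,R):
    A=Rn.from_quat(o["tool_rot"]);B=Rn.from_matrix(R)
    off=A.inv().apply(np.array(p)-o["position"]);rv=(A.inv()*B).as_rotvec(degrees=True)
    print("offset",np.round(off,4),"angular",np.round(rv,2),"rows",round(max(np.linalg.norm(off)/.0417,np.linalg.norm(rv)/7.16),1))
def tT(o):
    T=np.eye(4);T[:3,:3]=Rn.from_quat(o["tool_rot"]).as_matrix();T[:3,3]=o["position"];return T
E
python3 - <<'E'
from h import *
from bench import *
o=observe();R=tT(o)[:3,:3];print(np.round(R,3),"psi",np.degrees(np.arctan2(R[1,1],R[0,1])))
psi=np.degrees(np.arctan2(R[1,1],R[0,1]))
rel(o,[.42,.10,.36],down(psi));rel(o,[.42,.10,.36],down(90))
rel(o,[.42,.10,.36],down(0))
E
```

```text
[[-0.001  0.383  0.924]
 [-0.001  0.924 -0.383]
 [-1.    -0.001 -0.   ]] psi 67.49466430805681
offset [-0.1215 -0.2718  0.3497] angular [-0.   -0.01  0.06] rows 11.0
offset [-0.1215 -0.2718  0.3497] angular [-2.251e+01 -2.000e-02  5.000e-02] rows 11.0
offset [-0.1215 -0.2718  0.3497] angular [6.749e+01 2.000e-02 6.000e-02] rows 11.0
```

Request:
{"method": "apply_moves", "body": {
  "offset": [
    [-0.12,-0.27,0.33],
    [-0.12,-0.27,0.33],
    [-0.12,-0.27,0.33],
    [-0.12,-0.27,0.33],
    [-0.12,-0.27,0.33],
    [-0.12,-0.27,0.33],
    [-0.12,-0.27,0.33],
    [-0.12,-0.27,0.33],
    [-0.12,-0.27,0.33],
    [-0.12,-0.27,0.33]
  ],
  "angular": [
    [-22.5,0,0],
    [-22.5,0,0],
    [-22.5,0,0],
    [-22.5,0,0],
    [-22.5,0,0],
    [-22.5,0,0],
    [-22.5,0,0],
    [-22.5,0,0],
    [-22.5,0,0],
    [-22.5,0,0]
  ],
  "hand": [100,100,100,100,100,100,100,100,100,100]
}}

```text
time_s: 0.98
position: [0.3853, 0.1401, 0.3489]
tool_rot: [0.0, 0.707, -0.0, 0.707]
ft_force: [1.4, 1.3, -0.2]
gripper_width: 0.0885
```

```bash
python3 - <<'E'
from h import *
from bench import *
o=observe();w=grab_frame("wrist");o2=observe();print(o["time_s"],o["position"],o2["position"],np.abs(o["qd"]).max())
pickle.dump((o,w),open("w1.pkl","wb"));cv2.imwrite("pics/w1.png",cv2.resize(w["frame"][:,:,::-1],(800,600),interpolation=cv2.INTER_CUBIC))
E
```

```text
0.9833 [0.38530953 0.1400735  0.34891086] [0.38865598 0.13504993 0.35033889] 1.1382578807047676
```

View pics/w1.png

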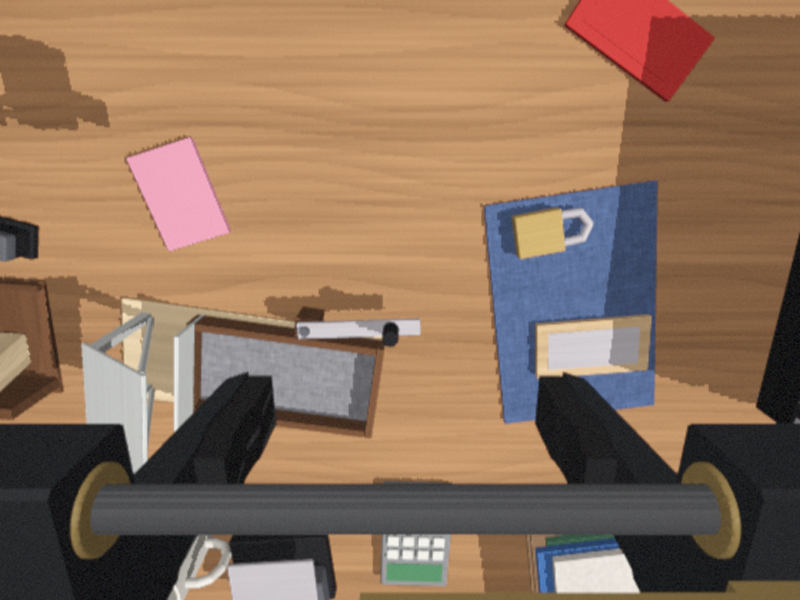

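The wrist view (800 px scale) shows the plaque with corners (536,323), (650,316), (653,372), (538,377). The knob is at (391,328), the bar tip at (420,327), the hinge end at (303,330), and the box's outer corners at (383,345) and (370,437).

```bash
cat >> h.py <<'E'
def ray(g,T,u,v,z):
    d=T[:3,:3]@np.array([(u-g["cx"])/g["fx"],(v-g["cy"])/g["fy"],1]);return T[:3,3]+d*(z-T[2,3])/d[2]
E
python3 - <<'E'
from h import *
o,w=pickle.load(open("w1.pkl","rb"));T=tT(o)@w["T_tool_cam"]
k=.7
for n,(u,v,z) in dict(p1=(536,323,.013),p2=(650,316,.013),p3=(653,372,.013),p4=(538,377,.013),hinge=(305,330,.044),tip=(420,327,.044),knob=(391,325,.074),r1=(200,317,.034),r2=(383,345,.034),r3=(370,437,.034)).items():print(n,np.round(ray(w,T,u*k,v*k,z),4))
W=cloud(w,T);x,y,z=np.moveaxis(W,-1,0)
m=(x>.42)&(x<.58)&(y>.22)&(y<.42)&(z>.0085)&(z<.018)
f=w["frame"].astype(int);m&=(f[...,2]<f[...,0]+25)
m=cv2.morphologyEx(m.astype(np.uint8),cv2.MORPH_OPEN,np.ones((3,3)))
n,l,st,_=cv2.connectedComponentsWithStats(m)
for i in range(1,n):
    if st[i,4]>300:
        p=W[l==i];print("plaque?",st[i],p.mean(0),cv2.minAreaRect((p[:,:2]*1000).astype(np.float32)),np.median(p[:,2]))
# jig floor, rim in all three views; and edge
t=pickle.load(open("top.pkl","rb"));s=pickle.load(open("scene.pkl","rb"))
for nm,Q in(("wrist",W),("top",cloud(t)),("scene",cloud(s))):
    x,y,z=np.moveaxis(Q,-1,0)
    for lab,a,b in(("floor",.009,.016),("rim",.030,.038)):
        m=(x>.44)&(x<.66)&(y>-.085)&(y<.13)&(z>a)&(z<b)
        m=cv2.morphologyEx(m.astype(np.uint8),cv2.MORPH_OPEN,np.ones((2,2)))
        n,l,st,_=cv2.connectedComponentsWithStats(m);i=1+np.argmax(st[1:,4]);p=Q[l==i]
        print(nm,lab,len(p),np.round(cv2.boxPoints(cv2.minAreaRect((p[:,:2]*1000).astype(np.float32)))).tolist(),cv2.minAreaRect((p[:,:2]*1000).astype(np.float32)))
    m=(x>.44)&(x<.66)&(y>-.2)&(y<-.06)&(z>.135)&(z<.15);p=Q[m];
    if len(p):print(nm,"hi edge",len(p),cv2.minAreaRect((p[:,:2]*1000).astype(np.float32)))
E
```

```text
p1 [0.482  0.2768 0.013 ]
p2 [0.4742 0.3952 0.013 ]
p3 [0.5386 0.4085 0.013 ]
p4 [0.5446 0.2842 0.013 ]
hinge [0.4779 0.0406 0.044 ]
tip [0.4747 0.1541 0.044 ]
knob [0.4614 0.1264 0.074 ]
r1 [ 0.4678 -0.0656  0.034 ]
r2 [0.4981 0.1169 0.034 ]
r3 [0.6063 0.1012 0.034 ]
plaque? [ 375  221   81   42 2955] [0.50804691 0.33978002 0.01239545] ((509.8236083984375, 339.8819274902344), (63.11921691894531, 120.43486022949219), 4.671451568603516) 0.012421132390564915
wrist floor 4817 [[351.0, -48.0], [566.0, -87.0], [599.0, 95.0], [384.0, 134.0]] ((475.1665344238281, 23.339195251464844), (185.26461791992188, 219.0049591064453), 79.73202514648438)
wrist rim 1443 [[397.0, -17.0], [484.0, -86.0], [631.0, 98.0], [545.0, 167.0]] ((514.1135864257812, 40.706626892089844), (235.9488525390625, 110.38916015625), 51.34791564941406)
wrist hi edge 827 ((525.1399536132812, -84.39026641845703), (20.16227912902832, 99.0145034790039), 80.98013305664062)
top floor 1786 [[476.0, -75.0], [566.0, -96.0], [606.0, 82.0], [517.0, 102.0]] ((541.3627319335938, 3.2436904907226562), (182.09947204589844, 91.8724594116211), 77.10875701904297)
top rim 172 [[472.0, -75.0], [479.0, -76.0], [502.0, 81.0], [496.0, 82.0]] ((487.2867736816406, 2.828521728515625), (158.88320922851562, 6.39275598526001), 81.50040435791016)
top hi edge 317 ((524.2247924804688, -89.437744140625), (26.251665115356445, 99.62944030761719), 81.50821685791016)
scene floor 771 [[481.0, -69.0], [575.0, -87.0], [611.0, 94.0], [517.0, 112.0]] ((546.0918579101562, 12.595191955566406), (184.86563110351562, 95.60482788085938), 78.94668579101562)
scene rim 271 [[487.0, -24.0], [590.0, -39.0], [614.0, 132.0], [511.0, 146.0]] ((550.4483032226562, 53.74467468261719), (172.04559326171875, 104.5324935913086), 81.9798355102539)
scene hi edge 257 ((526.9945068359375, -87.4980239868164), (26.715028762817383, 103.90907287597656), 81.18745422363281)
```

```bash
python3 - <<'E'
from h import *
from bench import *
o=observe();print(o["position"],o["joint_pos"].round(2),np.abs(o["qd"]).max())
rel(o,[.51,.340,.10],down(4.7))
E
```

```text
[0.38865598 0.13504993 0.35033889] [ 0.05 -0.01  1.59 -0.    1.56 -1.52] 0.20638659252734778
offset [0.2502 0.2062 0.1194] angular [ 8.497e+01  2.500e-01 -2.000e-02] rows 11.9
```

Request:
{"method": "apply_moves", "body": {
  "offset": [
    [0.25,0.205,0.12],
    [0.25,0.205,0.12],
    [0.25,0.205,0.12],
    [0.25,0.205,0.12],
    [0.25,0.205,0.12],
    [0.25,0.205,0.12],
    [0.25,0.205,0.12],
    [0.25,0.205,0.12],
    [0.25,0.205,0.12],
    [0.25,0.205,0.12]
  ],
  "angular": [
    [85,0,0],
    [85,0,0],
    [85,0,0],
    [85,0,0],
    [85,0,0],
    [85,0,0],
    [85,0,0],
    [85,0,0],
    [85,0,0],
    [85,0,0]
  ],
  "hand": [100,100,100,100,100,100,100,100,100,100]
}}

```text
time_s: 1.87
position: [0.504, 0.348, 0.0941]
tool_rot: [0.413, 0.574, -0.417, 0.571]
ft_force: [-0.0, 0.4, 0.2]
gripper_width: 0.0879
```

```bash
python3 - <<'E'
from h import *
from bench import *
o=observe();w=grab_frame("wrist");o2=observe();print(o["position"],o2["position"],np.abs(o2["qd"]).max())
T=tT(o)@w["T_tool_cam"];W=cloud(w,T);x,y,z=np.moveaxis(W,-1,0)
f=w["frame"].astype(int)
m=(x>.42)&(x<.58)&(y>.22)&(y<.44)&(z>.0085)&(z<.018)&(f[...,2]<f[...,0]+25)
m=cv2.morphologyEx(m.astype(np.uint8),cv2.MORPH_OPEN,np.ones((3,3)))
n,l,st,_=cv2.connectedComponentsWithStats(m)
for i in range(1,n):
    if st[i,4]>300: p=W[l==i];print(st[i],cv2.minAreaRect((p[:,:2]*1000).astype(np.float32)),np.median(p[:,2]))
rel(o2,[.51,.340,.06],down(4.7));rel(o2,[.51,.340,.0065],down(4.7))
E
```

```text
[0.5040058  0.3479879  0.09408166] [0.50434617 0.34752084 0.09583941] 0.31614726309033797
[  233   141   122   171 13633] ((510.76226806640625, 340.10546875), (62.202030181884766, 120.42930603027344), 4.881765365600586) 0.012583294398819389
offset [0.0358 0.0032 0.0089] angular [12.94  0.04  0.21] rows 1.8
offset [0.0893 0.0034 0.0088] angular [12.94  0.04  0.21] rows 2.2
```

Request:
{"method": "apply_moves", "body": {
  "offset": [
    [0.05,0.003,0.009],
    [0.05,0.003,0.009],
    [0.05,0.003,0.009],
    [0.05,0.003,0.009],
    [0.05,0.003,0.009],
    [0.05,0.003,0.009],
    [0.05,0.003,0.009],
    [0.05,0.003,0.009],
    [0.05,0.003,0.009],
    [0.05,0.003,0.009]
  ],
  "angular": [
    [13,0,0],
    [13,0,0],
    [13,0,0],
    [13,0,0],
    [13,0,0],
    [13,0,0],
    [13,0,0],
    [13,0,0],
    [13,0,0],
    [13,0,0]
  ],
  "hand": [100,100,100,100,100,100,100,100,100,100]
}}

```text
time_s: 2.75
position: [0.5108, 0.3394, 0.0485]
tool_rot: [0.476, 0.523, -0.476, 0.523]
ft_force: [0.6, 0.5, -0.9]
gripper_width: 0.0883
```

```bash
python3 - <<'E'
from h import *
from bench import *
o=observe();print(o["position"],np.abs(o["qd"]).max())
rel(o,[.5107,.340,.0065],down(4.9))
E
```

```text
[0.51076123 0.33944475 0.0485269 ] 0.0034486491405715954
offset [ 0.042  -0.     -0.0006] angular [ 0.5  -0.01 -0.02] rows 1.0
```

Request:
{"method": "apply_moves", "body": {
  "offset": [
    [0.02,0,0],
    [0.035,0,0],
    [0.042,0,0],
    [0.042,0,0],
    [0.042,0,0],
    [0.042,0,0],
    [0.042,0,0],
    [0.042,0,0],
    [0.042,0,0],
    [0.042,0,0]
  ],
  "angular": [
    [0,0,0],
    [0,0,0],
    [0,0,0],
    [0,0,0],
    [0,0,0],
    [0,0,0],
    [0,0,0],
    [0,0,0],
    [0,0,0],
    [0,0,0]
  ],
  "hand": [100,100,100,100,50,50,50,50,50,50],
  "newtons": 20
}}

```text
time_s: 3.58
position: [0.5108, 0.3394, 0.0066]
tool_rot: [0.476, 0.523, -0.476, 0.523]
ft_force: [0.2, -0.7, 1.5]
gripper_width: 0.0617
```

```bash
python3 - <<'E'
from h import *
from bench import *
o=observe();print(o["position"],np.abs(o["qd"]).max(),o["gripper_width"],o["ft_force"])
R=tT(o)[:3,:3]
rel(o,[.5107,.340,.21],R)
E
```

```text
[0.51084656 0.33943005 0.00660439] 0.0020895923681570564 0.06171453632223556 [ 0.15316612 -0.65183382  1.49272106]
offset [-0.2034 -0.     -0.0006] angular [ 0.  0. -0.] rows 4.9
```

Request:
{"method": "apply_moves", "body": {
  "offset": [
    [-0.02,0,0],
    [-0.05,0,0],
    [-0.09,0,0],
    [-0.13,0,0],
    [-0.16,0,0.02],
    [-0.18,0,0.05],
    [-0.195,-0.001,0.085],
    [-0.2,-0.003,0.125],
    [-0.2,-0.004,0.165],
    [-0.2,-0.006,0.205]
  ],
  "angular": [
    [0,0,0],
    [0,0,0],
    [0,0,0],
    [0,0,0],
    [2,0,0],
    [4,0,0],
    [7,0,0],
    [10,0,0],
    [13,0,0],
    [13.5,0,0]
  ],
  "hand": [50,50,50,50,50,50,50,50,50,50]
}}

```text
time_s: 4.42
position: [0.5237, 0.133, 0.2067]
tool_rot: [0.535, 0.463, -0.534, 0.463]
ft_force: [0.4, -0.3, -0.4]
gripper_width: 0.0617
```

```bash
python3 - <<'E'
from h import *
from bench import *
o=observe();print(o["position"],np.abs(o["qd"]).max(),o["gripper_width"])
rel(o,[.5292,-.0534,.205],down(-8.8))
E
```

```text
[0.52373394 0.13304576 0.20672058] 0.9093503821746085 0.061699415347830674
offset [0.0017 0.0322 0.1837] angular [ 0.54 -0.01 -0.05] rows 4.5
```

Request:
{"method": "apply_moves", "body": {
  "offset": [
    [0,0.006,0.035],
    [0,0.013,0.075],
    [0,0.02,0.115],
    [0,0.026,0.15],
    [0,0.03,0.172],
    [0,0.032,0.182],
    [0,0.032,0.182],
    [0,0.032,0.182],
    [0,0.032,0.182],
    [0,0.032,0.182]
  ],
  "angular": [
    [0.5,0,0],
    [0.5,0,0],
    [0.5,0,0],
    [0.5,0,0],
    [0.5,0,0],
    [0.5,0,0],
    [0.5,0,0],
    [0.5,0,0],
    [0.5,0,0],
    [0.5,0,0]
  ],
  "hand": [50,50,50,50,50,50,50,50,50,50]
}}

```text
time_s: 5.25
position: [0.5299, -0.0485, 0.2063]
tool_rot: [0.536, 0.462, -0.536, 0.461]
ft_force: [-1.2, 0.3, -1.7]
gripper_width: 0.0616
```

```bash
python3 - <<'E'
from h import *
from bench import *
o=observe();print(o["position"],np.abs(o["qd"]).max(),o["gripper_width"])
rel(o,[.5292,-.0534,.197],down(-8.8))
s=grab_frame("scene");w=grab_frame("wrist")
a=cv2.resize(s["frame"][160:320,180:400,::-1],(660,480),interpolation=cv2.INTER_CUBIC)
cv2.imwrite("pics/s2.png",a)
T=tT(o)@w["T_tool_cam"];W=cloud(w,T);x,y,z=np.moveaxis(W,-1,0)
pl=(z>.190)&(z<.215)&(abs(x-.529)<.04)&(abs(y+.053)<.08);p=W[pl]
print("plaque",len(p),p.mean(0),cv2.minAreaRect((p[:,:2]*1000).astype(np.float32)))
A=np.c_[p[:,:2]-p[:,:2].mean(0),np.ones(len(p))];print("slopes",np.linalg.lstsq(A,p[:,2],rcond=None)[0])
m=(x>.44)&(x<.66)&(y>-.2)&(y<-.05)&(z>.1)&(z<.15);q=W[m]
print("ramp",len(q),q.max(0) if len(q) else 0)
if len(q):
  ex=np.array([.153,.988]);e=q[q[:,2]>.14];print(cv2.minAreaRect((e[:,:2]*1000).astype(np.float32)), np.percentile(e[:,:2]@ex,[90,98]), np.array([.5292,-.0534])@ex)
E
```

```text
[ 0.52989594 -0.04852151  0.20632132] 0.0042790137275476765 0.06162831052520754
offset [0.0093 0.     0.0049] angular [ 0.28 -0.01  0.  ] rows 0.3
plaque 27669 [ 0.53276359 -0.03216267  0.21230293] ((527.9356079101562, -47.45378875732422), (121.00160217285156, 80.962890625), 82.02960968017578)
slopes [-0.00116206 -0.00348525  0.21230293]
ramp 2 [ 0.57065567 -0.12385218  0.12121428]Traceback (most recent call last):
  File "<stdin>", line 15, in <module>
    return _quantile_unchecked(
        a, q, axis, out, overwrite_input, method, keepdims, weights)
    return _ureduce(a,
                    func=_quantile_ureduce_func,
    ...<5 lines>...
                    overwrite_input=overwrite_input,
                    method=method)
    r = func(a, **kwargs)
    result = _quantile(arr,
                       quantiles=q,
    ...<2 lines>...
                       out=out,
                       weights=wgt)
    slices_having_nans = np.isnan(arr[-1, ...])
                                  ~~~^^^^^^^^^
IndexError: index -1 is out of bounds for axis 0 with size 0
```

View pics/s2.png

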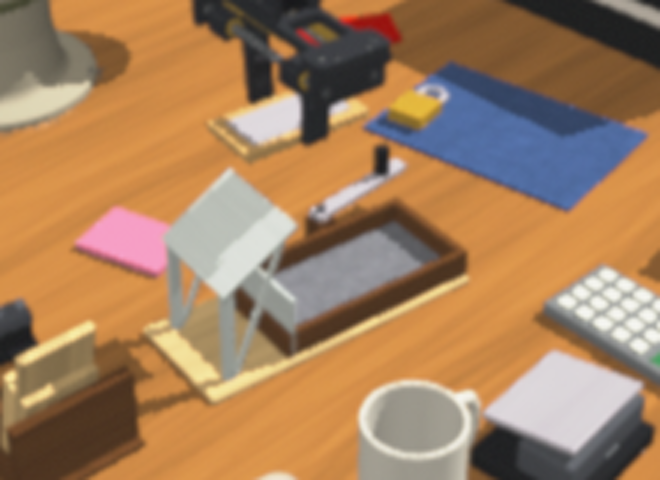

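The plaque is held level over the ramp, with its centre at about (0.528,-0.047) and slopes under 0.4%. I'll shift it to +22 mm of the edge with the underside at 195 mm, then release it.

Request:
{"method": "apply_moves", "body": {
  "offset": [
    [0.005,0,0.002],
    [0.009,0,0.005],
    [0.009,0,0.005],
    [0.009,0,0.005],
    [0.009,0,0.005],
    [0.009,0,0.005],
    [0.009,0,0.005],
    [0.009,0,0.005],
    [0.009,0,0.005],
    [0.009,0,0.005]
  ],
  "angular": [
    [0.3,0,0],
    [0.3,0,0],
    [0.3,0,0],
    [0.3,0,0],
    [0.3,0,0],
    [0.3,0,0],
    [0.3,0,0],
    [0.3,0,0],
    [0.3,0,0],
    [0.3,0,0]
  ],
  "hand": [50,50,50,50,50,100,100,100,100,100]
}}

```text
time_s: 6.18
position: [0.5292, -0.0549, 0.1974]
tool_rot: [0.537, 0.459, -0.537, 0.46]
ft_force: [-0.0, 0.1, 0.4]
gripper_width: 0.0878
```

```bash
python3 - <<'E'
from h import *
from bench import *
o=observe();print(o["position"],o["gripper_width"])
s=grab_frame("scene");w=grab_frame("wrist");t=grab_frame("top")
pickle.dump((o,s,w,t),open("d.pkl","wb"))
a=cv2.resize(s["frame"][190:310,220:360,::-1],(560,480),interpolation=cv2.INTER_CUBIC)
cv2.imwrite("pics/s3.png",a)
rel(o,[.42,-.27,.27],down(0))
E
```

```text
[ 0.52921115 -0.05491883  0.19742409] 0.08778909996293179
offset [-0.0726 -0.0745  0.2294] angular [-8.93  0.   -0.02] rows 6.0
```

View pics/s3.png

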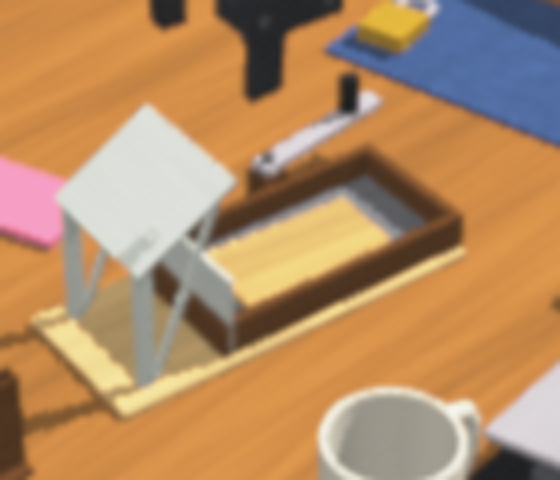

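The plaque has flipped and lies back-up in the box, with its centre around (310,255) in the crop. Now the boards.

```bash
cat >> h.py <<'E'
def pitched(yaw,p):
    a,b=np.radians(yaw),np.radians(p)
    x=np.array([np.cos(b)*np.cos(a),np.cos(b)*np.sin(a),-np.sin(b)]);y=np.array([np.sin(a),-np.cos(a),0])
    return np.c_[x,y,np.cross(x,y)]
E
python3 - <<'E'
from h import *
o,s,w,t=pickle.load(open("d.pkl","rb"))
for nm,g in(("top",t),("scene",s)):
    W=cloud(g);x,y,z=np.moveaxis(W,-1,0)
    m=(x>.4)&(x<.65)&(y>-.37)&(y<-.2)&(z>.095)&(z<.14)
    p=W[m]
    H,_,_=np.histogram2d(p[:,0],p[:,1],bins=[np.arange(.50,.58,.005),np.arange(-.36,-.22,.01)]);print(nm,len(p));print(H.astype(int))
    hi=p[p[:,2]>.115];print("tall rect",cv2.minAreaRect((hi[:,:2]*1000).astype(np.float32)),hi[:,2].max())
    m=(x>.4)&(x<.65)&(y>-.38)&(y<-.18)&(z>.004)&(z<.009);p=W[m];print("base",len(p),cv2.minAreaRect((p[:,:2]*1000).astype(np.float32)))
    m=(x>.4)&(x<.66)&(y>-.38)&(y<-.18)&(z>.004)&(z<.14);p=W[m];print("rest all",len(p),cv2.minAreaRect((p[:,:2]*1000).astype(np.float32)))
rel(o,[.40,-.25,.28],pitched(0,60))
E
```

```text
top 383
[[ 0  0  0  0  0  0  0  0  0  0  0  0  0]
 [ 0  0  0  0  0  0  0  0  0  0  0  0  0]
 [ 0  0  2  4  5  2  1  0  1  0  0  0  0]
 [ 0  0  3  8  6  9  6  6  7  0  0  0  0]
 [ 0  0  1  5  5  6  7  6  4  0  0  0  0]
 [ 0  0  2  3  1  0  2  2  4  0  0  0  0]
 [ 0  0  9 14 12 10 10  7  5  0  0  0  0]
 [ 0  0 12 12 15 14 15 14 18  0  0  0  0]
 [ 0  0  7  8  8 10 11 11 15  0  0  0  0]
 [ 0  0  0  4  5  5  7  8  9  0  0  0  0]
 [ 0  0  0  0  0  0  0  0  0  0  0  0  0]
 [ 0  0  0  0  0  0  0  0  0  0  0  0  0]
 [ 0  0  0  0  0  0  0  0  0  0  0  0  0]
 [ 0  0  0  0  0  0  0  0  0  0  0  0  0]
 [ 0  0  0  0  0  0  0  0  0  0  0  0  0]]
tall rect ((542.52490234375, -304.24261474609375), (65.81488800048828, 12.913383483886719), 86.29122161865234) 0.13868299778662013
base 1020 ((524.8838500976562, -280.6993103027344), (196.86451721191406, 249.35433959960938), 89.8832015991211)
rest all 2362 ((529.6570434570312, -280.70904541015625), (196.86451721191406, 259.19830322265625), 89.8832015991211)
scene 371
[[ 0  0  0  0  0  0  0  0  0  0  0  0  0]
 [ 0  0  0  0  0  0  0  0  0  0  0  0  0]
 [ 0  0
[... 263 characters left out ...]
1 20 18 12  1  0  0  0]
 [ 0  0 12 20 28 19 24 26 24  1  0  0  0]
 [ 0  0  0  1  1  7  5 10 11  0  0  0  0]
 [ 0  0  0  0  0  0  0  0  0  0  0  0  0]
 [ 0  0  0  0  0  0  0  0  0  0  0  0  0]
 [ 0  0  0  0  0  0  0  0  0  0  0  0  0]
 [ 0  0  0  0  0  0  0  0  0  0  0  0  0]]
tall rect ((546.8069458007812, -302.9557189941406), (67.3561782836914, 13.97647476196289), 84.6573257446289) 0.13826886367401156
base 675 ((524.5701904296875, -279.8900451660156), (248.8984832763672, 199.59617614746094), 0.17763955891132355)
rest all 2764 ((529.4833984375, -280.3868408203125), (199.6175079345703, 259.0329284667969), 89.8643569946289)
offset [-0.0826 -0.0974  0.2128] angular [79.08 24.77 21.18] rows 11.9
```

Request:
{"method": "apply_moves", "body": {
  "offset": [
    [-0.04,-0.01,0.01],
    [-0.08,-0.03,0.04],
    [-0.083,-0.05,0.08],
    [-0.083,-0.07,0.12],
    [-0.083,-0.09,0.16],
    [-0.083,-0.097,0.19],
    [-0.083,-0.097,0.213],
    [-0.083,-0.097,0.213],
    [-0.083,-0.097,0.213],
    [-0.083,-0.097,0.213]
  ],
  "angular": [
    [79,25,21],
    [79,25,21],
    [79,25,21],
    [79,25,21],
    [79,25,21],
    [79,25,21],
    [79,25,21],
    [79,25,21],
    [79,25,21],
    [79,25,21]
  ],
  "hand": [100,100,100,100,100,100,100,100,100,100]
}}

```text
time_s: 7.17
position: [0.3999, -0.2511, 0.2803]
tool_rot: [0.843, 0.081, -0.526, 0.078]
ft_force: [-0.2, -0.2, 0.2]
gripper_width: 0.0883
```

```bash
python3 - <<'E'
from h import *
from bench import *
o=observe();w=grab_frame("wrist");o2=observe();print(o["position"],o2["position"],o2["joint_pos"].round(2),np.abs(o2["qd"]).max())
pickle.dump((o,w),open("w2.pkl","wb"))
cv2.imwrite("pics/w2.png",w["frame"][:,:,::-1])
T=tT(o)@w["T_tool_cam"];W=cloud(w,T);x,y,z=np.moveaxis(W,-1,0)
m=(x>.4)&(x<.62)&(y>-.36)&(y<-.24)&(z>.05)&(z<.15);p=W[m]
hi=p[p[:,2]>.112];print(len(hi),cv2.minAreaRect((hi[:,:2]*1000).astype(np.float32)),hi[:,2].max(),hi.mean(0))
c=hi.mean(0);n=np.linalg.svd(hi-c,full_matrices=False)[2][2];print("normal",n,"res",np.std((hi-c)@n))
# depth profile along centre line
ax=np.array([np.cos(np.radians(-4.5)),np.sin(np.radians(-4.5))]);u=p[:,:2]@ax
H,_,_=np.histogram2d(u,p[:,2],bins=[np.arange(.51,.62,.005),np.arange(.05,.15,.005)]);print(H.astype(int))
E
```

```text
[ 0.39988308 -0.25112044  0.2802976 ] [ 0.39963449 -0.25031068  0.27997421] [-1.04  0.    1.82  0.45  1.16  0.16] 0.20074016138795464
1384 ((543.5709838867188, -303.5984802246094), (66.09109497070312, 14.760981559753418), 85.41722869873047) 0.13521367001354867 [ 0.54243036 -0.30311943  0.12623857]
normal [-0.91042968  0.06404222  0.4086764 ] res 0.001852479844598334
[[  0   0   0   0   0   0   0   0   0   0   0   0   0   0   0   0   0   0
    0]
 [  0   0   0   0   0   0   0   0   0   0   0   0   0   0   0   0   0   0
    0]
 [  0   0   0   0   0   0   0   0   0   0   0   0   0   0   0   0   0   0
    0]
 [113 125  62   1   0   0   0   0   0   0   0   0   0   0   0   0   0   0
    0]
 [  2   3  76 124 136 136  34   0   0   0   0   0   0   0   0   0   0   0
    0]
 [  0   2   0   1   1  15 109 153 166 135   2   0   0   0   0   0   0   0
    0]
 [  0   1   0   2   0   1   0   1   1 261   4   0   0   0   0   0   0   0
    0]
 [  2   0   2   0   2   0   2   1  69 107   0   0   0   0   0   0   0   0
    0]
 [  0   1   0   1   1   2   0   7 284   8   0   0   0   0   0   0   0   0
    0]
 [
[... 270 characters left out ...]
   0   0   0   0   0   0   0   0   0 156   0
    0]
 [  0   0   0   0  41  37   0   0   0   0   0   0   0   0   0   0   0   0
    0]
 [  0   0   0   0   0   0   0   0   0   0   0   0   0   0   0   0   0   0
    0]
 [  0   0   0   0   0   0   0   0   0   0   0   0   0   0   0   0   0   0
    0]
 [  0   0   0   0   0   0   0   0   0   0   0   0   0   0   0   0   0   0
    0]
 [  0   0   0   0   0   0   0   0   0   0   0   0   0   0   0   0   0   0
    0]
 [  0   0   0   0   0   0   0   0   0   0   0   0   0   0   0   0   0   0
    0]
 [  0   0   0   0   0   0   0   0   0   0   0   0   0   0   0   0   0   0
    0]
 [  0   0   0   0   0   0   0   0   0   0   0   0   0   0   0   0   0   0
    0]]
```

View pics/w2.png

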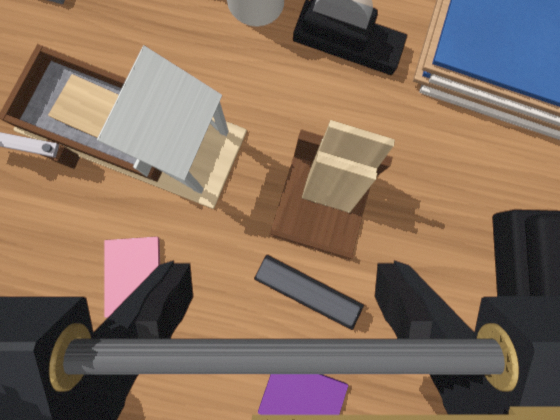

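The view shows the rest with the tall board standing behind two or more short ones (its top edge at about (360,135)), and the stapler in front at (308,290). I'll grip the tall board by its side edges, with the tool square to it.

```bash
python3 - <<'E'
from h import *
from bench import *
o=observe();print(o["position"],np.abs(o["qd"]).max())
R=pitched(-4.5,14);g=np.array([.5428,-.3036,.116]);tcp=g+.007*R[:,0];pre=tcp-.10*R[:,0]
print(tcp,pre);rel(o,pre,R);rel(o,pre,pitched(-4.5,35))
E
```

```text
[ 0.39963449 -0.25031068  0.27997421] 0.20074016138795464
[ 0.54957113 -0.3041329   0.11430655] [ 0.45284067 -0.29652005  0.13849874]
offset [0.1478 0.0501 0.025 ] angular [12.94 49.33 11.8 ] rows 7.3
offset [0.1478 0.0501 0.025 ] angular [14.57 28.49  9.05] rows 4.6
```

Request:
{"method": "apply_moves", "body": {
  "offset": [
    [0,0,0],
    [0.02,0.01,0],
    [0.04,0.01,0.005],
    [0.06,0.02,0.01],
    [0.08,0.03,0.015],
    [0.1,0.035,0.02],
    [0.12,0.04,0.02],
    [0.135,0.045,0.025],
    [0.148,0.05,0.025],
    [0.148,0.05,0.025]
  ],
  "angular": [
    [13,49.3,11.8],
    [13,49.3,11.8],
    [13,49.3,11.8],
    [13,49.3,11.8],
    [13,49.3,11.8],
    [13,49.3,11.8],
    [13,49.3,11.8],
    [13,49.3,11.8],
    [13,49.3,11.8],
    [13,49.3,11.8]
  ],
  "hand": [100,100,100,100,100,100,100,100,100,100]
}}

```text
time_s: 8.05
position: [0.454, -0.2961, 0.1356]
tool_rot: [0.992, -0.032, -0.125, -0.004]
ft_force: [0.7, 0.9, 0.1]
gripper_width: 0.0883
```

```bash
python3 - <<'E'
from h import *
from bench import *
o=observe();w=grab_frame("wrist");o2=observe();print(o["position"],o2["position"],o2["joint_pos"].round(2),np.abs(o2["qd"]).max())
pickle.dump((o2,w),open("w3.pkl","wb"))
cv2.imwrite("pics/w3.png",w["frame"][:,:,::-1])
T=tT(o2)@w["T_tool_cam"];W=cloud(w,T)
R=pitched(-4.5,0);a=np.radians(-4.5)
E=np.array([[np.cos(a),np.sin(a),0],[-np.sin(a),np.cos(a),0],[0,0,1]])
L=W@E.T;m=(L[...,0]>.50)&(L[...,0]<.62)&(abs(L[...,1]+.26)<.06)&(L[...,2]>.05)&(L[...,2]<.15);p=L[m]
for z0 in np.arange(.06,.14,.005):
    q=p[abs(p[:,2]-z0)<.0025]
    if len(q)>20:print(round(z0,3),len(q),"u",np.percentile(q[:,0],[2,25,50,75,98]).round(4),"v",np.percentile(q[:,1],[2,98]).round(4))
g=np.array([.5428,-.3036,.116]);R=pitched(-4.5,14);rel(o2,g+.007*R[:,0]-.1*R[:,0],R)
E
```

```text
[ 0.45396066 -0.29610783  0.13561421] [ 0.45400082 -0.29603859  0.13758611] [-1.25  0.52  2.23  1.83  1.2  -1.19] 0.08671042072204545
0.06 715 u [0.5274 0.5284 0.5291 0.5306 0.5675] v [-0.309  -0.2043]
0.065 758 u [0.5287 0.5298 0.5304 0.5563 0.5675] v [-0.3077 -0.2042]
0.07 757 u [0.5301 0.5312 0.5318 0.5332 0.5675] v [-0.3081 -0.204 ]
0.075 1094 u [0.5315 0.5327 0.5339 0.5681 0.5773] v [-0.3094 -0.2028]
0.08 681 u [0.5327 0.5337 0.5342 0.5348 0.5754] v [-0.3057 -0.2089]
0.085 602 u [0.534  0.5349 0.5354 0.536  0.537 ] v [-0.2919 -0.2288]
0.09 633 u [0.5351 0.5362 0.5368 0.5373 0.5384] v [-0.2923 -0.2288]
0.095 1121 u [0.5367 0.5381 0.539  0.5546 0.5559] v [-0.2917 -0.2287]
0.1 1428 u [0.5381 0.5397 0.5443 0.5557 0.5571] v [-0.2919 -0.2288]
0.105 595 u [0.5556 0.5567 0.5572 0.5578 0.5588] v [-0.2912 -0.2283]
0.11 603 u [0.5571 0.558  0.5586 0.5591 0.5602] v [-0.2916 -0.2285]
0.115 604 u [0.5584 0.5593 0.5599 0.5603 0.5613] v [-0.292  -0.2286]
0.12 638 u [0.5595 0.5606 0.5611 0.5616 0.5627] v [-0.2914 -0.2282]
0.125 625 u [0.5609 0.5619 0.5624 0.5629 0.5639] v [-0.2915 -0.2289]
0.13 668 u [0.5621 0.563  0.5637 0.5642 0.5653] v [-0.2914 -0.2285]
0.135 660 u [0.5635 0.5646 0.5651 0.5664 0.5705] v [-0.2917 -0.2286]
offset [-0.0013  0.0006 -0.0006] angular [0.36 0.26 0.8 ] rows 0.1
```

View pics/w3.png

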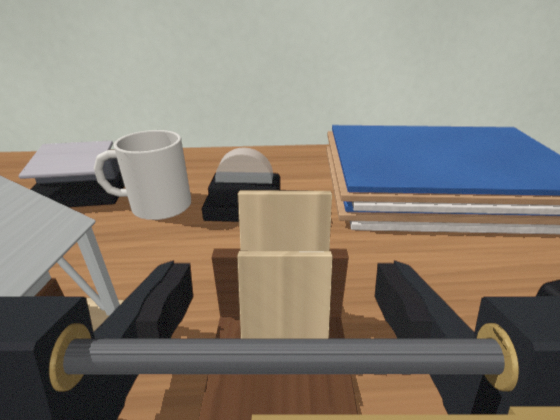

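The board is square in view, centred between the open fingers at (285,220), and the arm reached the pose. I'll advance and grip.

Request:
{"method": "apply_moves", "body": {
  "offset": [
    [0.025,0.0005,-0.003],
    [0.05,0.0005,-0.0035],
    [0.075,0.0005,-0.0035],
    [0.09,0.0005,-0.0035],
    [0.098,0.0005,-0.0035],
    [0.098,0.0005,-0.0035],
    [0.098,0.0005,-0.0035],
    [0.098,0.0005,-0.0035],
    [0.098,0.0005,-0.0035],
    [0.098,0.0005,-0.0035]
  ],
  "angular": [
    [0.4,0.3,0.8],
    [0.4,0.3,0.8],
    [0.4,0.3,0.8],
    [0.4,0.3,0.8],
    [0.4,0.3,0.8],
    [0.4,0.3,0.8],
    [0.4,0.3,0.8],
    [0.4,0.3,0.8],
    [0.4,0.3,0.8],
    [0.4,0.3,0.8]
  ],
  "hand": [100,100,100,100,100,100,60,60,60,60],
  "newtons": 30
}}

```text
time_s: 8.93
position: [0.5488, -0.3036, 0.1184]
tool_rot: [0.992, -0.041, -0.121, -0.005]
ft_force: [-0.1, 0.9, 0.8]
gripper_width: 0.0659
```

```bash
python3 - <<'E'
from h import *
from bench import *
o=observe();print(o["position"],o["gripper_width"],o["ft_force"],np.abs(o["qd"]).max())
R=pitched(-4.5,14);g=np.array([.5427,-.3035,.119]);rel(o,g+.007*R[:,0],R)
E
```

```text
[ 0.5487918  -0.30355051  0.11841077] 0.06586791774041618 [-0.13840153  0.91945135  0.79673219] 0.00500250110339284
offset [0.001  0.0004 0.0009] angular [-0.   -0.12 -0.19] rows 0.0
```

Request:
{"method": "apply_moves", "body": {
  "offset": [
    [0,0,-0.005],
    [0,0,-0.015],
    [0,0,-0.027],
    [0,0,-0.04],
    [0,0,-0.055],
    [0,0,-0.07],
    [0,0,-0.085],
    [0,0,-0.1],
    [0,0,-0.118],
    [0,0,-0.135]
  ],
  "angular": [
    [0,0,0],
    [0,0,0],
    [0,0,0],
    [0,0,0],
    [0,0,0],
    [0,0,0],
    [0,0,0],
    [0,0,0],
    [0,0,0],
    [0,0,0]
  ],
  "hand": [60,60,60,60,60,60,60,60,60,60]
}}

```text
time_s: 9.77
position: [0.5815, -0.3057, 0.2501]
tool_rot: [0.992, -0.04, -0.121, -0.005]
ft_force: [-0.2, 0.4, -0.6]
gripper_width: 0.0653
```

```bash
python3 - <<'E'
from h import *
from bench import *
o=observe();s=grab_frame("scene");print(o["position"],o["gripper_width"],o["ft_force"],o["joint_pos"].round(2))
cv2.imwrite("pics/s4.png",cv2.resize(s["frame"][180:330,130:350,::-1],(660,450),interpolation=cv2.INTER_CUBIC))
t=grab_frame("top");pickle.dump((s,t),open("b.pkl","wb"))
# plaque in box pose
o_,s_,w_,t_=pickle.load(open("d.pkl","rb"));
org=np.array([.539,.0098,0]);a=np.radians(81.2);E=np.array([[np.cos(a),np.sin(a),0],[-np.sin(a),np.cos(a),0],[0,0,1]])
for nm,g in(("top",t),("scene",s)):
    L=(cloud(g)-org)@E.T
    m=(abs(L[...,0])<.1)&(abs(L[...,1])<.047)&(L[...,2]>.017)&(L[...,2]<.027)
    m=cv2.morphologyEx(m.astype(np.uint8),cv2.MORPH_OPEN,np.ones((2,2)));n,l,st,_=cv2.connectedComponentsWithStats(m);i=1+np.argmax(st[1:,4]);p=L[l==i]
    print(nm,len(p),cv2.minAreaRect((p[:,:2]*1000).astype(np.float32)),np.median(p[:,2]),np.percentile(p,[2,98],axis=0).round(3).tolist())
E
```

```text
[ 0.58151752 -0.30572347  0.25012426] 0.06531049828228147 [-0.22118956  0.36243168 -0.64419235] [-0.96  0.38  1.93  1.89  0.9  -0.77]
top 958 ((-9.673076629638672, -0.9814224243164062), (61.592735290527344, 117.39439392089844), 87.07201385498047) nan [[nan, nan, nan], [nan, nan, nan]]
scene 586 ((-16.477691650390625, -14.998699188232422), (77.86279296875, 147.4542694091797), 89.33966827392578) nan [[nan, nan, nan], [nan, nan, nan]]
```

View pics/s4.png

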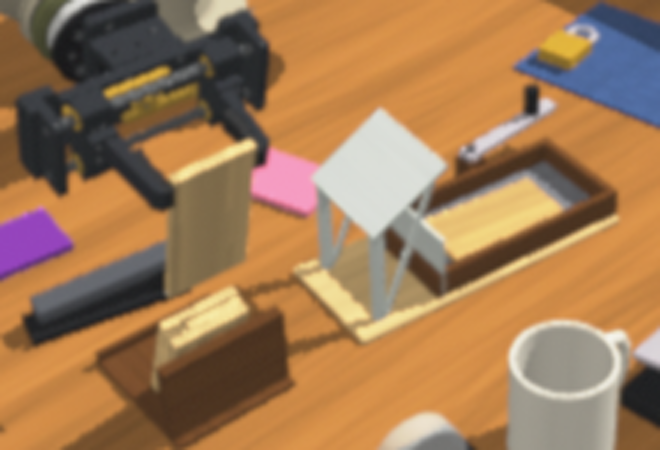

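The tall board is out, and the three short boards still lean in the rest (at about (205,325)). Now I'll turn it flat and carry it over the box.

```bash
python3 - <<'E'
from h import *
from bench import *
o=observe();print(o["position"])
rel(o,[.50,-.22,.34],pitched(-4.5,90));rel(o,[.48,-.15,.34],pitched(30,75))
rel(o,[.5454,.0513,.34],pitched(81.2,90))
E
```

```text
[ 0.58201751 -0.30596707  0.25189408]
offset [-0.1071 -0.0787 -0.0649] angular [ 4.000e-02 -7.628e+01 -2.800e-01] rows 10.7
offset [-0.132  -0.1469 -0.0591] angular [-25.21 -59.27 -26.11] rows 9.7
offset [-0.0847 -0.3528 -0.0715] angular [-71.69 -60.52 -56.55] rows 15.3
```

Request:
{"method": "apply_moves", "body": {
  "offset": [
    [0,0,-0.03],
    [-0.01,-0.005,-0.06],
    [-0.02,-0.01,-0.07],
    [-0.035,-0.02,-0.07],
    [-0.05,-0.03,-0.07],
    [-0.065,-0.04,-0.068],
    [-0.08,-0.055,-0.066],
    [-0.09,-0.065,-0.065],
    [-0.1,-0.075,-0.065],
    [-0.107,-0.079,-0.065]
  ],
  "angular": [
    [0,-7,0],
    [0,-14,0],
    [0,-21,0],
    [0,-28,0],
    [0,-35,0],
    [0,-42,0],
    [0,-49,0],
    [0,-56,0],
    [0,-63,0],
    [0,-70,0]
  ],
  "hand": [60,60,60,60,60,60,60,60,60,60]
}}

```text
time_s: 10.7
position: [0.4985, -0.219, 0.338]
tool_rot: [0.822, -0.031, -0.568, -0.023]
ft_force: [0.5, -0.3, -0.9]
gripper_width: 0.0655
```

```bash
python3 - <<'E'
from h import *
from bench import *
o=observe();print(o["position"],o["gripper_width"],o["joint_pos"].round(2))
rel(o,[.5454,.0513,.30],pitched(81.2,90))
E
```

```text
[ 0.49845486 -0.21897549  0.33803417] 0.06547259618998878 [-0.73  0.12  1.52  0.23  1.22  0.87]
offset [ 0.0453 -0.273  -0.0103] angular [-84.7  -16.78 -15.35] rows 12.2
```

Request:
{"method": "apply_moves", "body": {
  "offset": [
    [0,-0.02,0],
    [0,-0.05,0],
    [0.005,-0.08,-0.003],
    [0.01,-0.11,-0.004],
    [0.015,-0.14,-0.005],
    [0.02,-0.17,-0.006],
    [0.03,-0.2,-0.007],
    [0.035,-0.23,-0.008],
    [0.04,-0.255,-0.01],
    [0.045,-0.273,-0.01]
  ],
  "angular": [
    [-84.7,-16.8,-15.4],
    [-84.7,-16.8,-15.4],
    [-84.7,-16.8,-15.4],
    [-84.7,-16.8,-15.4],
    [-84.7,-16.8,-15.4],
    [-84.7,-16.8,-15.4],
    [-84.7,-16.8,-15.4],
    [-84.7,-16.8,-15.4],
    [-84.7,-16.8,-15.4],
    [-84.7,-16.8,-15.4]
  ],
  "hand": [60,60,60,60,60,60,60,60,60,60]
}}

```text
time_s: 11.53
position: [0.5461, 0.0525, 0.2988]
tool_rot: [0.618, 0.385, -0.566, 0.386]
ft_force: [1.1, -0.6, -0.3]
gripper_width: 0.0654
```

```bash
python3 - <<'E'
from h import *
from bench import *
o=observe();print(o["position"],o["gripper_width"],o["joint_pos"].round(2),np.abs(o["qd"]).max())
rel(o,[.5454,.0513,.18],pitched(81.2,90))
E
```

```text
[0.5461037  0.05253277 0.29878959] 0.06544651203675818 [-0.14  0.29  1.37  0.05  1.42  0.27] 0.9118469140240507
offset [ 0.1184 -0.0052  0.0087] angular [-15.01  -3.19  -2.88] rows 2.8
```

Request:
{"method": "apply_moves", "body": {
  "offset": [
    [0,0,0],
    [0.01,-0.001,0.002],
    [0.03,-0.003,0.003],
    [0.05,-0.004,0.005],
    [0.07,-0.005,0.007],
    [0.08,-0.005,0.008],
    [0.09,-0.005,0.009],
    [0.09,-0.005,0.009],
    [0.09,-0.005,0.009],
    [0.09,-0.005,0.009]
  ],
  "angular": [
    [-15,-3.2,-2.9],
    [-15,-3.2,-2.9],
    [-15,-3.2,-2.9],
    [-15,-3.2,-2.9],
    [-15,-3.2,-2.9],
    [-15,-3.2,-2.9],
    [-15,-3.2,-2.9],
    [-15,-3.2,-2.9],
    [-15,-3.2,-2.9],
    [-15,-3.2,-2.9]
  ],
  "hand": [60,60,60,60,60,60,60,60,60,60]
}}

```text
time_s: 12.37
position: [0.5449, 0.0478, 0.2108]
tool_rot: [0.54, 0.457, -0.537, 0.459]
ft_force: [0.2, -0.7, -0.6]
gripper_width: 0.0659
```

```bash
python3 - <<'E'
from h import *
from bench import *
o=observe();print(o["position"],o["gripper_width"],o["joint_pos"].round(2),np.abs(o["qd"]).max())
w=grab_frame("wrist");s=grab_frame("scene")
T=tT(o)@w["T_tool_cam"];W=cloud(w,T)
org=np.array([.539,.0098,0]);a=np.radians(81.2);E=np.array([[np.cos(a),np.sin(a),0],[-np.sin(a),np.cos(a),0],[0,0,1]])
L=(W-org)@E.T;z0=o["position"][2]
for nm,lo,hi in(("board",z0-.02,z0+.03),("ramp edge",.138,.15),("rim",.03,.038)):
    m=(abs(L[...,0])<.2)&(abs(L[...,1])<(.045 if nm=="board" else .08))&(L[...,2]>lo)&(L[...,2]<hi);p=L[m]
    if len(p)>50:
        print(nm,len(p),np.percentile(p,[1,5,50,95,99],axis=0).round(4).tolist())
p=L[(abs(L[...,0])<.1)&(abs(L[...,1])<.028)&(abs(L[...,2]-z0-.01)<.02)];
print("slopes",np.linalg.lstsq(np.c_[p[:,:2],np.ones(len(p))],p[:,2],rcond=None)[0])
rel(o,[.5454,.0513,.12],pitched(81.2,90));rel(o,[.5454,.0513,.037],pitched(81.2,90))
img=np.hstack([cv2.resize(w["frame"],(400,300)),cv2.resize(s["frame"][170:320,200:400],(400,300))]);cv2.imwrite("pics/c5.png",img[:,:,::-1])
E
```

```text
[0.54488924 0.04776365 0.21077904] 0.06588265876786484 [-0.13  0.38  1.48  0.    1.28  0.03] 0.004191383792387296
board 20153 [[-0.0341, -0.0423, 0.2138], [-0.0298, -0.0344, 0.218], [0.0303, -0.0002, 0.2207], [0.0508, 0.0338, 0.2339], [0.0514, 0.0423, 0.2393]]
rim 3330 [[-0.0307, -0.0542, 0.0307], [-0.0214, -0.0532, 0.0323], [0.0613, 0.0041, 0.0339], [0.1004, 0.051, 0.0354], [0.1015, 0.0581, 0.0372]]
slopes [-0.01505716  0.00785874  0.22069132]
offset [ 0.0908 -0.0006 -0.0035] angular [-0.47 -0.02 -0.33] rows 2.2
offset [ 0.1738 -0.0011 -0.0035] angular [-0.47 -0.02 -0.33] rows 4.2
```

View pics/c5.png

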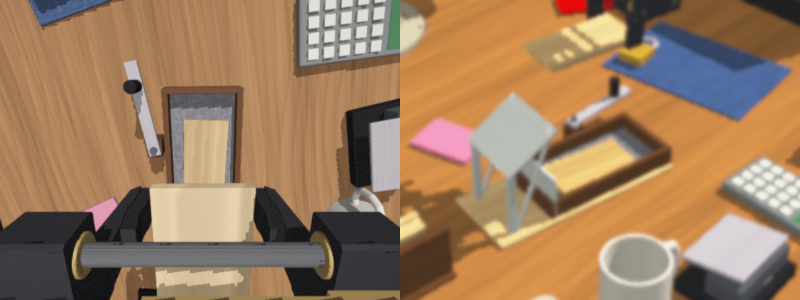

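The board is level over the box with its gripped end at jig x = +51 mm. The plaque lies back-up below, and the bar is off to the side (knob at (132,88)). I'll shift 7 mm to +x and lower.

Request:
{"method": "apply_moves", "body": {
  "offset": [
    [0,0,-0.004],
    [0.02,-0.001,-0.007],
    [0.045,-0.001,-0.007],
    [0.07,-0.001,-0.007],
    [0.095,-0.001,-0.007],
    [0.115,-0.001,-0.007],
    [0.13,-0.001,-0.007],
    [0.14,-0.001,-0.007],
    [0.145,-0.001,-0.007],
    [0.145,-0.001,-0.007]
  ],
  "angular": [
    [-0.5,0,-0.3],
    [-0.5,0,-0.3],
    [-0.5,0,-0.3],
    [-0.5,0,-0.3],
    [-0.5,0,-0.3],
    [-0.5,0,-0.3],
    [-0.5,0,-0.3],
    [-0.5,0,-0.3],
    [-0.5,0,-0.3],
    [-0.5,0,-0.3]
  ],
  "hand": [60,60,60,60,60,60,60,60,60,60]
}}

```text
time_s: 13.3
position: [0.5452, 0.055, 0.0645]
tool_rot: [-0.536, -0.461, 0.537, -0.46]
ft_force: [0.6, 0.3, -1.0]
gripper_width: 0.0653
```

```bash
python3 - <<'E'
from h import *
from bench import *
o=observe();print(o["position"],o["gripper_width"],o["ft_force"],np.abs(o["qd"]).max())
rel(o,[.5459,.0547,.038],pitched(81.2,90))
E
```

```text
[0.54519211 0.05496824 0.06445165] 0.06533076174669167 [ 0.61690611  0.34897857 -1.01634422] 0.025585486816852864
offset [0.0265 0.0008 0.0002] angular [ 0.04 -0.01  0.1 ] rows 0.6
```

Request:
{"method": "apply_moves", "body": {
  "offset": [
    [0.006,0.001,0],
    [0.013,0.001,0],
    [0.02,0.001,0],
    [0.024,0.001,0],
    [0.0265,0.001,0],
    [0.0265,0.001,0],
    [0.0265,0.001,0],
    [0.0265,0.001,0],
    [0.0265,0.001,0],
    [0.0265,0.001,0]
  ],
  "angular": [
    [0,0,0],
    [0,0,0],
    [0,0,0],
    [0,0,0],
    [0,0,0],
    [0,0,0],
    [0,0,0],
    [0,0,0],
    [0,0,0],
    [0,0,0]
  ],
  "hand": [60,60,60,60,60,60,60,83,83,83]
}}

```text
time_s: 14.13
position: [0.5465, 0.0547, 0.0387]
tool_rot: [0.537, 0.46, -0.537, 0.46]
ft_force: [-0.6, 0.3, 0.0]
gripper_width: 0.0729
```

Request:
{"method": "apply_moves", "body": {
  "offset": [
    [0,0,0],
    [0,0,0],
    [-0.01,0,0],
    [-0.03,0,0],
    [-0.06,0,0],
    [-0.09,0,0],
    [-0.12,0,0],
    [-0.13,0,0],
    [-0.13,0,0],
    [-0.13,0,0]
  ],
  "angular": [
    [0,0,0],
    [0,0,0],
    [0,0,0],
    [0,0,0],
    [0,0,0],
    [0,0,0],
    [0,0,0],
    [0,0,0],
    [0,0,0],
    [0,0,0]
  ],
  "hand": [83,83,83,83,83,83,83,83,83,83]
}}

```text
time_s: 14.97
position: [0.5461, 0.0547, 0.168]
tool_rot: [-0.537, -0.461, 0.537, -0.46]
ft_force: [-0.4, -0.6, -0.8]
gripper_width: 0.0732
```

```bash
python3 - <<'E'
from h import *
from bench import *
o=observe();print(o["position"],o["gripper_width"],o["ft_force"],np.abs(o["qd"]).max(),o["joint_pos"].round(2))
w=grab_frame("wrist");s=grab_frame("scene");T=tT(o)@w["T_tool_cam"];W=cloud(w,T)
org=np.array([.539,.0098,0]);a=np.radians(81.2);E=np.array([[np.cos(a),np.sin(a),0],[-np.sin(a),np.cos(a),0],[0,0,1]])
for nm,C in(("w",W),("s",cloud(s)),("t",cloud(grab_frame("top")))):
    L=(C-org)@E.T
    m=(abs(L[...,0])<.09)&(abs(L[...,1])<.044)&(L[...,2]>.017)&(L[...,2]<.045);p=L[m];print(nm,len(p),np.percentile(p,[1,5,50,95,99],axis=0).round(4).tolist())
    m=(L[...,0]>.03)&(L[...,0]<.18)&(L[...,1]>.03)&(L[...,1]<.15)&(L[...,2]>.055)&(L[...,2]<.08);p=L[m]
    if len(p):print("knob",len(p),np.median(p,axis=0),p.max(0))
    m=(L[...,0]>.0)&(L[...,0]<.18)&(L[...,1]>.03)&(L[...,1]<.15)&(L[...,2]>.040)&(L[...,2]<.05);p=L[m].astype(np.float32)
    if len(p):print("bar",len(p),cv2.minAreaRect(p[:,:2]*1000))
img=np.hstack([cv2.resize(w["frame"],(400,300)),cv2.resize(s["frame"][170:320,200:400],(400,300))]);cv2.imwrite("pics/c6.png",img[:,:,::-1])
E
```

```text
[0.54607543 0.05468059 0.16796461] 0.07319620892240185 [-0.43730332 -0.60324981 -0.79742325] 0.03128334870689041 [-0.11  0.43  1.52  0.    1.19  0.04]
w 10368 [[-0.0712, -0.0343, 0.0203], [-0.0644, -0.0314, 0.0269], [0.0017, 0.0009, 0.0289], [0.0559, 0.0431, 0.0302], [0.0658, 0.0437, 0.0336]]
knob 566 [0.10495609 0.07747184 0.07347864] [0.11192169 0.08724689 0.07572347]
bar 2837 ((72.77754974365234, 73.89119720458984), (121.84844207763672, 16.588485717773438), 10.675227165222168)
s 909 [[-0.0684, -0.0365, 0.0208], [-0.0588, -0.0347, 0.0237], [-0.002, -0.0012, 0.0303], [0.0567, 0.0431, 0.0342], [0.086, 0.0438, 0.0372]]
knob 48 [0.10176528 0.07531703 0.0680768 ] [0.1127415  0.08756913 0.07904922]
bar 158 ((71.47016143798828, 68.77394104003906), (127.99476623535156, 32.17766189575195), 15.03659725189209)
t 575 [[-0.073, -0.0324, 0.0186], [-0.0704, -0.03, 0.026], [-0.0414, 0.0004, 0.0298], [-0.0126, 0.0309, 0.0329], [-0.01, 0.0329, 0.0346]]
```

View pics/c6.png

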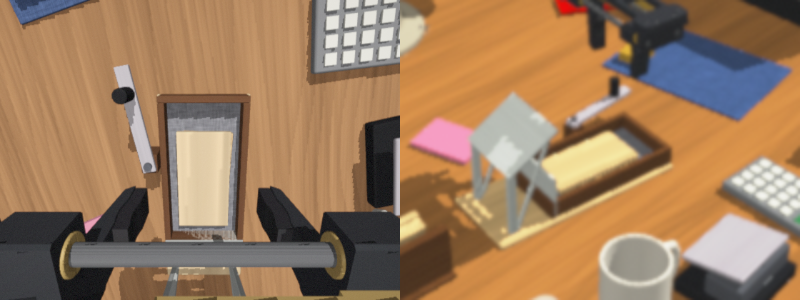

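The board lies flat on the plaque in the box (top at z ≈ 29 mm, jig x from -71 to +58). The bar is still at about -0.18 rad with its knob at (122,95). Next I'll grip the knob lightly and carry it round its arc.

```bash
cat >> h.py <<'E'
ORG=np.array([.539,.0098]);AJ=np.radians(81.2);EJ=np.array([[np.cos(AJ),-np.sin(AJ)],[np.sin(AJ),np.cos(AJ)]])
HJ=np.array([.0205,.0645])
def knob(th,z): 
    k=HJ+.085*np.array([np.cos(th),-np.sin(th)]);p=ORG+EJ@k
    psi=np.degrees(AJ)-90-np.degrees(th)
    return np.r_[p,z],down(psi)
E
python3 - <<'E'
from h import *
from bench import *
o=observe();print(knob(-.187,.12)[0],EJ.T@(knob(-.187,0)[0][:2]-ORG))
rel(o,*knob(-.187,.12));rel(o,*knob(-.187,.05))
E
```

```text
[0.47555607 0.12487883 0.12      ] [0.10401814 0.08030252]
offset [ 0.047  -0.0798 -0.0587] angular [-10.69  -0.03   0.22] rows 2.6
offset [ 0.117  -0.0795 -0.0586] angular [-10.69  -0.03   0.22] rows 3.7
```

Request:
{"method": "apply_moves", "body": {
  "offset": [
    [0,-0.03,-0.02],
    [0.005,-0.06,-0.045],
    [0.015,-0.08,-0.059],
    [0.03,-0.08,-0.059],
    [0.05,-0.08,-0.059],
    [0.07,-0.08,-0.059],
    [0.07,-0.08,-0.059],
    [0.07,-0.08,-0.059],
    [0.07,-0.08,-0.059],
    [0.07,-0.08,-0.059]
  ],
  "angular": [
    [-5,0,0],
    [-10.5,0,0],
    [-10.5,0,0],
    [-10.5,0,0],
    [-10.5,0,0],
    [-10.5,0,0],
    [-10.5,0,0],
    [-10.5,0,0],
    [-10.5,0,0],
    [-10.5,0,0]
  ],
  "hand": [40,40,40,40,40,40,40,40,40,40],
  "newtons": 10
}}

```text
time_s: 15.95
position: [0.4768, 0.1251, 0.0993]
tool_rot: [0.493, 0.507, -0.492, 0.508]
ft_force: [-0.6, 0.4, -0.2]
gripper_width: 0.0351
```

```bash
python3 - <<'E'
from h import *
from bench import *
o=observe();print(o["position"],o["gripper_width"],np.abs(o["qd"]).max())
rel(o,*knob(-.187,.051))
w=grab_frame("wrist");T=tT(o);W=cloud(w,T@w["T_tool_cam"])
L=(W[...,:2]-ORG)@EJ;m=(abs(L[...,0]-.104)<.03)&(abs(L[...,1]-.08)<.03)&(W[...,2]>.071)&(W[...,2]<.078);p=L[m];print("knob top",len(p),p.mean(0) if len(p) else '',p.min(0),p.max(0))
E
```

```text
[0.47678352 0.12513063 0.09933663] 0.03513812816843156 0.0051017890867951395
offset [ 0.0483 -0.0013  0.0002] angular [-0.19 -0.02 -0.04] rows 1.2
knob top 590 [0.10501917 0.08016301] [0.09680456 0.07233786] [0.11222257 0.08786311]
```

Request:
{"method": "apply_moves", "body": {
  "offset": [
    [0.015,-0.001,0],
    [0.03,-0.001,0],
    [0.042,-0.001,0],
    [0.048,-0.001,0],
    [0.048,-0.001,0],
    [0.048,-0.001,0],
    [0.048,-0.001,0],
    [0.048,-0.001,0],
    [0.048,-0.001,0],
    [0.048,-0.001,0]
  ],
  "angular": [
    [0,0,0],
    [0,0,0],
    [0,0,0],
    [0,0,0],
    [0,0,0],
    [0,0,0],
    [0,0,0],
    [0,0,0],
    [0,0,0],
    [0,0,0]
  ],
  "hand": [40,40,40,40,40,12,12,12,12,12]
}}

```text
time_s: 16.83
position: [0.4756, 0.1252, 0.0511]
tool_rot: [0.493, 0.507, -0.492, 0.508]
ft_force: [0.1, 0.1, 4.3]
gripper_width: 0.0154
```

```bash
python3 - <<'E'
from h import *
from bench import *
o=observe();print(o["position"],o["gripper_width"],o["ft_force"])
for th in np.linspace(-.187,.4,11)[1:]: rel(o,*knob(th,.0515))
E
```

```text
[0.47563705 0.12518302 0.05109418] 0.015406808304066976 [0.08310319 0.0757532  4.33386949]
offset [-0.0004  0.0049  0.0004] angular [ 3.17 -0.02 -0.03] rows 0.4
offset [-0.0004  0.0099  0.0009] angular [ 6.54 -0.03 -0.03] rows 0.9
offset [-0.0004  0.0148  0.0016] angular [ 9.9  -0.03 -0.03] rows 1.4
offset [-0.0004  0.0197  0.0026] angular [13.26 -0.03 -0.03] rows 1.9
offset [-0.0004  0.0245  0.0039] angular [16.63 -0.03 -0.03] rows 2.3
offset [-0.0004  0.0292  0.0054] angular [19.99 -0.03 -0.03] rows 2.8
offset [-0.0004  0.0339  0.0073] angular [23.35 -0.03 -0.03] rows 3.3
offset [-0.0004  0.0384  0.0094] angular [26.72 -0.03 -0.03] rows 3.7
offset [-0.0004  0.0428  0.0117] angular [ 3.008e+01 -3.000e-02 -3.000e-02] rows 4.2
offset [-0.0004  0.047   0.0144] angular [ 3.344e+01 -3.000e-02 -3.000e-02] rows 4.7
```

Request:
{"method": "apply_moves", "body": {
  "offset": [
    [-0.001,0.005,0.0005],
    [-0.001,0.01,0.001],
    [-0.001,0.015,0.0015],
    [-0.001,0.0195,0.0025],
    [-0.001,0.0245,0.004],
    [-0.001,0.029,0.0055],
    [-0.001,0.034,0.0075],
    [-0.001,0.0385,0.0095],
    [-0.001,0.043,0.0115],
    [-0.001,0.047,0.0145]
  ],
  "angular": [
    [3,0,0],
    [6.5,0,0],
    [10,0,0],
    [13,0,0],
    [16.5,0,0],
    [20,0,0],
    [23.5,0,0],
    [26.5,0,0],
    [30,0,0],
    [33.5,0,0]
  ],
  "hand": [12,12,12,12,12,12,12,12,12,12]
}}

```text
time_s: 17.67
position: [0.5228, 0.1124, 0.0513]
tool_rot: [-0.618, -0.344, 0.618, -0.343]
ft_force: [2.2, 4.4, -2.7]
gripper_width: 0.0157
```

```bash
python3 - <<'E'
from h import *
from bench import *
o=observe();print(o["position"],o["gripper_width"],o["ft_force"],o["joint_pos"].round(2))
rel(o,*knob(.4,.0515))
for th in np.linspace(.4,1.0,11)[1:]: rel(o,*knob(th,.0515))
E
```

```text
[0.52276203 0.11242133 0.05127984] 0.015735228444982333 [ 2.22620777  4.43747666 -2.69225439] [-0.01  0.56  1.67  0.    0.91  0.55]
offset [-0.0002  0.0004 -0.    ] angular [-0.22 -0.02  0.07] rows 0.0
offset [-0.0002  0.0055  0.0001] angular [ 3.21 -0.02  0.07] rows 0.4
offset [-0.0002  0.0106  0.0006] angular [ 6.65 -0.02  0.08] rows 0.9
offset [-0.0002  0.0156  0.0013] angular [10.09 -0.02  0.08] rows 1.4
offset [-0.0002  0.0206  0.0023] angular [ 1.353e+01 -1.000e-02  8.000e-02] rows 1.9
offset [-0.0003  0.0255  0.0037] angular [ 1.696e+01 -1.000e-02  8.000e-02] rows 2.4
offset [-0.0003  0.0303  0.0053] angular [ 2.04e+01 -1.00e-02  8.00e-02] rows 2.8
offset [-0.0003  0.0351  0.0072] angular [ 2.384e+01 -1.000e-02  8.000e-02] rows 3.3
offset [-0.0003  0.0397  0.0094] angular [27.28 -0.    0.08] rows 3.8
offset [-0.0003  0.0441  0.0119] angular [30.72 -0.    0.08] rows 4.3
offset [-0.0003  0.0484  0.0146] angular [34.15  0.    0.08] rows 4.8
```

Request:
{"method": "apply_moves", "body": {
  "offset": [
    [0,0.0055,0],
    [0,0.0105,0.0005],
    [0,0.0155,0.0015],
    [0,0.0205,0.0025],
    [0,0.0255,0.0035],
    [0,0.0305,0.0055],
    [0,0.035,0.007],
    [0,0.0395,0.0095],
    [0,0.044,0.012],
    [0,0.0485,0.0145]
  ],
  "angular": [
    [3,0,0],
    [6.5,0,0],
    [10,0,0],
    [13.5,0,0],
    [17,0,0],
    [20.5,0,0],
    [24,0,0],
    [27.5,0,0],
    [31,0,0],
    [34,0,0]
  ],
  "hand": [12,12,12,12,12,12,12,12,12,12]
}}

```text
time_s: 18.5
position: [0.5559, 0.0742, 0.0512]
tool_rot: [-0.691, -0.148, 0.692, -0.147]
ft_force: [-3.8, -0.2, 0.3]
gripper_width: 0.0155
```

```bash
python3 - <<'E'
from h import *
from bench import *
o=observe();print(o["position"],o["gripper_width"],o["ft_force"],o["joint_pos"].round(2))
for th in np.linspace(1.0,1.57,10): rel(o,*knob(th,.0515))
E
```

```text
[0.55585296 0.07419928 0.05118412] 0.015495533729274527 [-3.76842329 -0.15625931  0.28030805] [-0.08  0.6   1.59  0.    0.95  1.07]
offset [-0.0003 -0.0001 -0.0003] angular [0.15 0.1  0.09] rows 0.0
offset [-0.0003  0.0053 -0.0001] angular [3.77 0.1  0.08] rows 0.5
offset [-0.0003  0.0107  0.0004] angular [7.4  0.1  0.08] rows 1.0
offset [-0.0003  0.016   0.0013] angular [11.03  0.11  0.08] rows 1.5
offset [-0.0003  0.0212  0.0025] angular [14.66  0.11  0.07] rows 2.0
offset [-0.0003  0.0264  0.004 ] angular [18.29  0.11  0.07] rows 2.6
offset [-0.0004  0.0315  0.0058] angular [21.92  0.11  0.07] rows 3.1
offset [-0.0004  0.0364  0.008 ] angular [25.55  0.11  0.06] rows 3.6
offset [-0.0004  0.0412  0.0105] angular [29.18  0.12  0.06] rows 4.1
offset [-0.0004  0.0458  0.0133] angular [32.8   0.12  0.06] rows 4.6
```

Request:
{"method": "apply_moves", "body": {
  "offset": [
    [0,0.0055,0],
    [0,0.0105,0.0005],
    [0,0.016,0.0015],
    [0,0.021,0.0025],
    [0,0.0265,0.004],
    [0,0.0315,0.006],
    [0,0.0365,0.008],
    [0,0.041,0.0105],
    [0,0.046,0.0135],
    [0,0.046,0.0135]
  ],
  "angular": [
    [3.5,0,0],
    [7.5,0,0],
    [11,0,0],
    [14.5,0,0],
    [18,0,0],
    [22,0,0],
    [25.5,0,0],
    [29,0,0],
    [33,0,0],
    [33,0,0]
  ],
  "hand": [12,12,12,12,12,12,12,12,12,12]
}}

```text
time_s: 19.33
position: [0.5616, 0.0264, 0.0512]
tool_rot: [-0.703, 0.055, 0.706, 0.056]
ft_force: [-6.6, 1.1, 2.3]
gripper_width: 0.0157
```

Request:
{"method": "apply_moves", "body": {
  "offset": [
    [0,0,0],
    [0,0,0],
    [0,0,0],
    [0,0,0],
    [-0.02,0,0],
    [-0.05,0,0],
    [-0.09,0,0],
    [-0.13,0,0],
    [-0.15,0,0],
    [-0.15,0,0]
  ],
  "angular": [
    [0,0,0],
    [0,0,0],
    [0,0,0],
    [0,0,0],
    [0,0,0],
    [0,0,0],
    [0,0,0],
    [0,0,0],
    [0,0,0],
    [0,0,0]
  ],
  "hand": [12,35,35,35,35,35,35,35,35,35]
}}

```text
time_s: 20.17
position: [0.5647, 0.0265, 0.2065]
tool_rot: [0.708, -0.054, -0.702, -0.054]
ft_force: [0.3, -0.4, 0.4]
gripper_width: 0.0308
```

```bash
python3 - <<'E'
from h import *
from bench import *
o=observe();w=grab_frame("wrist");t=grab_frame("top");s=grab_frame("scene");print(o["position"],o["gripper_width"],np.abs(o["qd"]).max())
for nm,W in(("w",cloud(w,tT(o)@w["T_tool_cam"])),("t",cloud(t)),("s",cloud(s))):
    L=(W[...,:2]-ORG)@EJ;z=W[...,2]
    m=(abs(L[...,0]-.02)<.05)&(L[...,1]<.09)&(L[...,1]>-.07)&(z>.041)&(z<.048);p=L[m].astype(np.float32)
    if len(p)>20:print(nm,"bar",len(p),cv2.minAreaRect(p*1000))
    m=(abs(L[...,0]-.02)<.05)&(abs(L[...,1]+.02)<.03)&(z>.071)&(z<.079);p=L[m]
    if len(p)>5:print(nm,"knob",len(p),p.mean(0))
    m=(L[...,0]<.055)&(L[...,0]>-.07)&(abs(L[...,1])<.03)&(z>.017)&(z<.036);print(nm,"board z",np.percentile(z[m],[5,50,95]).round(4))
img=np.hstack([cv2.resize(w["frame"],(400,300)),cv2.resize(s["frame"][170:320,130:330],(400,300))]);cv2.imwrite("pics/c7.png",img[:,:,::-1])
E
```

```text
[0.56474719 0.02648879 0.20648589] 0.03082549570023099 0.09168789467524037
w bar 1591 ((19.726917266845703, 11.172199249267578), (122.39752197265625, 15.888580322265625), 89.58303833007812)
w knob 256 [ 0.01929041 -0.02154657]
w board z [0.0279 0.029  0.0302]
t board z [0.0265 0.0297 0.0328]
s bar 148 ((20.217449188232422, 10.265975952148438), (121.93598937988281, 20.750892639160156), 87.7613296508789)
s knob 21 [ 0.01896928 -0.02171764]
s board z [0.0271 0.0304 0.0333]
```

View pics/c7.png

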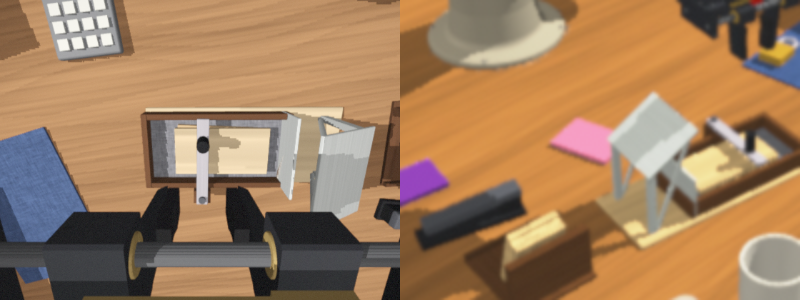

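The bar lies across the box at about 1.58 rad, perpendicular in the view at (203,160). The board is flat beneath it at z = 29 mm, the short boards still lean in the rest, and the gripper is clear.

```bash
python3 -c "
from bench import *
print(hand_in())"
```

```text
the job is handed in; nothing more can be done
None
```

The job is done and handed in after about 20 s of robot time.

- **Plaque:** I gripped it by its long sides and released it level over the ramp. Its centre was about 20 mm beyond the edge and its underside about 50 mm above it. The camera showed it back-up in the box.
- **Tall board:** I drew it out by its side edges, with the three short boards still leaning in the rest. I then released it flat about 17–18 mm above the plaque, because the fingers could not go below the rim. Its top measured about 29 mm, which matches the stack height of 12 + 9 + 8 mm.
- **Bar:** I carried it by the knob to about 1.58 rad. The two final camera fits gave 89.6° and 87.8° for the bar's angle against my fitted jig frame. I trust the wrist camera's 89.6° more, because the other was a coarse fit from few points.

I saw no contact with the other things on the desk. I did not measure them before and after. No check failed.

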